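Weigh the pail of offcuts: raise its bail and hang it on the spring balance

TASK

Swing the pail's flat-lying bail upright while the pail still stands on the bench, then carry the pail by it and hook the bail over both prongs of the spring balance's twin hook, so that the pail hangs free and level to be weighed. Ease the load on slowly: the pail's weight is unknown, so feel when the spring carries all of it and only then let go, so that the balance neither drops nor springs up nor is pressed far beyond the weight of the pail. Do not knock the balance or tip the pail over, and leave the other things on the bench alone.

Things in the scene. Friction and masses are not known exactly. Their poses are not given: they have to be found in the camera images.
- pail: Open, tapered steel pail holding short turned offcuts (they are fixed in it): 92 mm high, 94 mm across the bottom, 120 mm across the rim, total weight unknown, 3.5 to 8 N. Origin: centre of its underside; z up. Its bail lies flat towards its -x side. It stands free on the bench.
- pail_pivot (a point): Middle of the bail's hinge line, on the pail's axis 82 mm above its underside. The hinge line runs along the pail's y axis.
- bail (a joint): Angle of the bail (rad): 0 lies flat, level, towards the pail's -x side (the crown then juts out 58 mm beyond the rim, 82 mm above the bench); 1.57 upright; 3.14 flat on the other side. Stiff hinge (about 0.05 N m): the bail stays where it is left.
- bail_crown (a point): Centre of the crown (straight, 124 mm long, along y) of the bail, a U of 7 mm dark steel wire; 118 mm from the hinge line. A pale wooden hand grip, 20 mm thick, 50 mm long, spins freely round the middle of the crown; 37 mm of bare wire on each side. Take the bail by this grip: it turns in the fingers as the bail swings. Axes: the pail's when flat, turning with the bail.
- balance: Spring balance fixed to the bench: green foot (18 mm high), 22 mm steel column (0.31 m tall), coil spring, and a sprung carriage with a dark twin hook that reaches out to its -x side. Origin: on the bench straight below the hook's seat; the column stands 150 mm from it to +x, the foot spans 100 to 195 mm to +x. z up.
- hanger_seat (a point): Seat of the twin hook: midway between the prongs, level with the top of their saddles; 280 mm above the bench unloaded, sinks with the carriage. The wire comes to lie here (crown's centre then 3.5 mm above). Axes as the balance's. Prongs: 10 mm bars along x at y -42 and +42 mm, 74 mm free between them, one for each side of the wooden grip. Saddles are level from x -19 to +15 mm.
- hanger_tips (a point): Midway between the prongs' upturned tips, at their highest: 24 mm above the seat and 36 mm in front (-x) of it. Behind the saddles the bars rise 13 mm and run back to a cross-bar 115 mm behind the seat. The bail comes from the front, crown along the balance's y axis and above the tips, pail's rim below the prongs, and is lowered into the saddles.
- hanger (a joint): How far the hook's carriage has sunk (m): 0 unloaded, 0.075 at the bottom stop. It gives about 6.2 mm for each newton (160 N/m), starting at about 0.3 N; lightly damped.
- finial: Bystander, to be left alone: pale turned finial, 38 mm across, 62 mm high. Origin: centre of its underside.
- blank: Bystander: upright round wood blank, 48 mm across, 55 mm high. Origin: centre of its underside.
- drill_chuck: Bystander: dark steel drill chuck, 40 mm across, 62 mm high. Origin: centre of its underside.
- bowl: Bystander: turned wooden bowl, 110 mm across, 50 mm high. Origin: centre of its underside.
- gouge: Bystander: lying hand tool with dark wood handle, 220 mm long.
- wax_tin: Bystander: closed brass tin, 72 mm across, 50 mm high. Origin: centre of its underside.
- jam_chuck: Bystander: flanged wooden jam chuck, 90 mm across, 45 mm high. Origin: centre of its underside.

How it is judged:
By the outcome, as a careful person would: the job done as asked, in the order asked, and still so for the second after the job is handed in, with the robot touching nothing.
It also fails if it takes over 69 s, if anything falls off the work surface, if the arm or the gripper's body presses on something with over 40 N, if the wrist force passes 120 N, or if a joint passes its speed limit or range.

ROBOT

A 6-joint arm with a two-finger parallel gripper is mounted at the origin on the work surface. World frame = base frame: x ahead of the robot, y to its left, z up, the work surface at z = 0. Lengths are in m, angles in degrees, forces in N, time in s.
With the tool pointing down it reaches from about 0.35 to 0.975 m from the base axis. Payload 17.4 kg.
Tool frame: the origin (TCP) lies between the finger pads; the fingertips stand 11 mm ahead of it and the grasp point (between the pads) lies 8 mm behind it (manip.tcp_to_tips is the z of the fingertips in the tool frame, in m); z points along the fingers, y is the line along which they close (so a half turn about z gives the same grasp; the last joint's range is limited). The gripper opens to 85 mm and grips with 20 to 120 N. Pads are 22 mm wide; open, the fingers measure 114 mm over their backs; the gripper's body (76 mm by 85 mm) begins 54 mm behind the grasp point. The pads swing forward as they close: fully open they stand 13 mm farther back than shut.
Start: joints at [66.532, 6.646, 82.598, -0, 90.757, -2.166], TCP at [0.245, 0.629, 0.242] pointing down, gripper open.
Joint ranges: [-162.19, 162.19], [-47.58, 125.68], [4.15, 143.07], [-65.23, 245.23], [0.69, 171.88], [-170.13, 170.13]. Speed limits (degrees/s): [108.29, 108.29, 127.2, 180, 180, 180].

INTERFACE

Orientations are given as [roll, pitch, yaw] about the fixed x, y, z axes, in that order (R = Rz(yaw) Ry(pitch) Rx(roll)).
In Python, from cell import manip gives the robot as it stands.
- The arm moves only by the tool play_rows, never from a script. Its argument "commands" is a list that holds one entry, the list of rows, each a list of 6 numbers: the shift along the tool's x, y, z as a fraction of full scale, then the turn, a rotation vector about the tool's x, y, z as a fraction of full scale. A call has 1 to 10 rows; each row is the pose to reach, as a shift and turn from the pose commanded when the call began, along the tool's axes at that moment; what a row does not reach only later rows make up. Full scale, the value 1, is 0.1 m for a shift and 1.5 rad for a turn. A row lasts 1/8 s, in which the tool goes at most 62.5 mm and 10.7 degrees, less where a joint would pass 70% of its speed; a pose out of reach is approached as far as the arm can. A call with a number of a shift or a turn outside -1 to 1 is refused whole. A call with a gripper value outside its range is refused whole. "fingers" is the opening, from -1 (shut) to 1 (fully open), so that 0 is half open, set as the call begins (left out, the last holds). The fingers move at their own pace and stop on an object; "grip_force" is the grip in N (left out, the last holds). Time passes only in rows, so rows that repeat a pose let the fingers close. It gives the time, the measured TCP pose, the force, the opening and the grip force at its end, in the units of the state.
- manip.observe(): the state, without advancing time (a new reading comes with each control period).
- manip.camera(name): name is "scene" or "top" or "wrist"; returns a dict with "pixels" (400x640x3 uint8, blue, green, red), "camera_matrix" (3x3 intrinsics, pixels), "R" (3x3) and "t" (3): a world point X has camera coordinates R X + t; the wrist camera has in their place "hand_eye" (4x4, takes a point from camera to tool coordinates, whose origin is the TCP and whose axes are the flange's). Camera axes: x right, y down, z forward; pixel columns grow to the right and rows downward; lengths in m; the calibration is good to about 2 mm. A picture is of the moment at which its call begins: read the wrist's pose just before it. There is no depth.
- manip.hand_in(): hands the job in; it is judged then, once.
Trained networks look in the newest picture that a camera, given by its name, has taken for a name from the list of things; names that differ only in an ending like _2 or _b are one class to them, and where a whole thing is asked for, a point or a joint stands for the part that bears it (a point fixed in the world has none). Each returns a list of dicts, best first, with "p" (0 to 1); they miss things now and then, are a little off and sometimes report something else, mostly with a low value. They report only what shows in the picture. A call takes as long as a camera call.
- manip.find_in(thing, camera): "point" ([row, column] in pixels, amid what is visible of it).
- manip.landmark_of(thing, camera): "point" ([row, column] in pixels: a listed point, or the origin of a listed thing).
The state is a dict: "t": time; "joint_pos": joint angles; "dq": joint speeds; "tau": joint torques, N m; "position": TCP position; "tcp_rot": TCP orientation; "ft_force": force on the tool from outside, world axes, zero at the start; "moment": the same for the moment, N m; "opening": opening from 0.0 (shut) to 1.0 (fully open); "finger_force": force on a finger pad.
Only numpy, scipy, OpenCV 4.12 (cv2) and the standard library are available. Lean on these libraries where they do the work, as an engineer would, in place of code of your own. Each camera call takes 0.05 s, during which the arm holds its last target. There are 200 camera calls.

## Working session

There is one attempt and no reset: what is moved stays moved. The work goes in short steps, Python scripts to look and compute and a tool call to move; the robot and the scene stay as the last step left them, time stands still between calls to the robot, and variables do not carry over. Pictures are saved under pics/ and viewed, at most 10 in all, crops included, and the job is handed in when it is done.

Besides the shell and the picture viewer there is one more tool, called after "Emit:" as name(argument=value, ...) on one line, values as JSON. play_rows: Moves the arm, as the interface text tells. Shift numbers are shares of 0.1 m and turn numbers shares of 1.5 rad, none past 1 either way. Its arguments: {"type":"object","properties":{"commands":{"type":"array","items":{"type":"array","items":{"type":"array","items":{"type":"number"}}}},"fingers":{"type":"number"},"grip_force":{"type":"number"}},"required":["commands"]}

```bash
ls; mkdir -p pics; cat > h.py <<'E'
import numpy as np, cv2
from scipy.spatial.transform import Rotation as Ro
from cell import manip
def cam(n):
    s=manip.observe(); c=manip.camera(n); K=np.array(c["camera_matrix"])
    if n=="wrist":
        H=np.array(c["hand_eye"]); T=np.eye(4); T[:3,:3]=Ro.from_euler('xyz',s["tcp_rot"],degrees=True).as_matrix(); T[:3,3]=s["position"]
        W=T@H; R=W[:3,:3].T; t=-R@W[:3,3]
    else: R=np.array(c["R"]); t=np.array(c["t"])
    return c["pixels"],K,R,t
def onz(K,R,t,p,z):
    d=R.T@np.linalg.solve(K,[p[1],p[0],1]); o=-R.T@t
    return o+d*(z-o[2])/d[2]
def tri(obs): # list of (K,R,t,p)
    A=[];b=[]
    for K,R,t,p in obs:
        d=R.T@np.linalg.solve(K,[p[1],p[0],1]); d/=np.linalg.norm(d); o=-R.T@t
        P=np.eye(3)-np.outer(d,d); A.append(P); b.append(P@o)
    x=np.linalg.lstsq(np.vstack(A),np.hstack(b),rcond=None)[0]
    return x,[np.linalg.norm(a@x-c) for a,c in zip(A,b)]
E
python3 - <<'E'
from h import *
print(manip.observe())
C={}
for n in("scene","top"):
    C[n]=cam(n); cv2.imwrite(f"pics/{n}0.png",C[n][0]); print(n,"campos",(-C[n][2].T@C[n][3]).round(3))
Z={"pail":0,"pail_pivot":.082,"bail_crown":.082,"balance":0,"hanger_seat":.28,"hanger_tips":.304,"finial":0,"blank":0,"drill_chuck":0,"bowl":0,"wax_tin":0,"jam_chuck":0,"gouge":0.01}
for k,z in Z.items():
    ob=[]
    for n in C:
        r=manip.landmark_of(k,n)
        if r:
            p=r[0]["point"]; ob.append((*C[n][1:],p)); print(k,n,np.round(p,1),round(r[0]["p"],2),onz(*C[n][1:],p,z).round(4))
    if len(ob)==2: x,e=tri(ob); print("  tri",x.round(4),np.round(e,4))
E
```

```text
pics
{'t': 0.0, 'joint_pos': array([ 6.65336452e+01,  6.67468757e+00,  8.26365534e+01, -5.32906982e-04,
        9.07587534e+01, -2.16483550e+00]), 'dq': array([ 0.12171606,  0.08703623, -0.03586424, -0.05577071,  0.12796598,
        0.08852988]), 'tau': array([-2.00162685e-05, -7.32002020e+01, -6.32478333e+01, -3.10959092e-05,
        6.24732318e-03,  7.58349483e-05]), 'position': array([0.24513468, 0.62870769, 0.2415468 ]), 'tcp_rot': array([-1.79930035e+02, -2.11151496e-03,  1.58698473e+02]), 'ft_force': array([-0.82936161, -0.34787794, -0.39477062]), 'moment': array([-0.06950308,  0.02162   ,  0.03193489]), 'finger_force': 0.0, 'opening': 1.0005981433576336}
scene campos [ 1.405 -0.205  0.772]
top campos [ 0.48  -0.02   1.498]
pail scene [210.3 425.3] 0.61 [0.4661 0.4391 0.    ]
pail top [193.4 257.4] 0.55 [0.6164 0.218  0.    ]
  tri [0.6322 0.2509 0.1487] [0.0626 0.0626]
pail_pivot scene [228.3 385.8] 0.96 [0.6213 0.2096 0.082 ]
pail_pivot top [189.7 252.6] 0.71 [0.6197 0.219  0.082 ]
  tri [0.6186 0.2155 0.0792] [0.0041 0.0041]
bail_crown scene [197.5 392.1] 0.62 [0.4714 0.2965
[... 654 characters left out ...]
0.0142  0.    ]
  tri [0.7524 0.0932 0.2817] [0.1273 0.1273]
bowl scene [250.9 170.6] 0.7 [ 0.4721 -0.432   0.    ]
bowl top [242.1 473.8] 0.81 [ 0.4646 -0.4356  0.    ]
  tri [ 0.4645 -0.4355 -0.0058] [0.0017 0.0017]
wax_tin scene [240.5 443.4] 0.63 [0.6315 0.4155 0.    ]
wax_tin top [191.4 420.7] 0.58 [ 0.6189 -0.2796  0.    ]
  tri [ 0.762  -0.0251  0.3226] [0.2628 0.2628]
jam_chuck scene [283.4 161.7] 0.79 [ 0.6058 -0.4456 -0.    ]
jam_chuck top [193.6 476.9] 0.67 [ 0.6109 -0.4492  0.    ]
  tri [ 0.6104 -0.4459  0.0049] [0.0017 0.0017]
gouge scene [212.  423.4] 0.73 [0.4859 0.4192 0.01  ]
gouge top [241.6 184.8] 0.73 [0.4707 0.4358 0.01  ]
  tri [ 0.4689  0.4359 -0.0043] [0.0045 0.0045]
```

View pics/scene0.png

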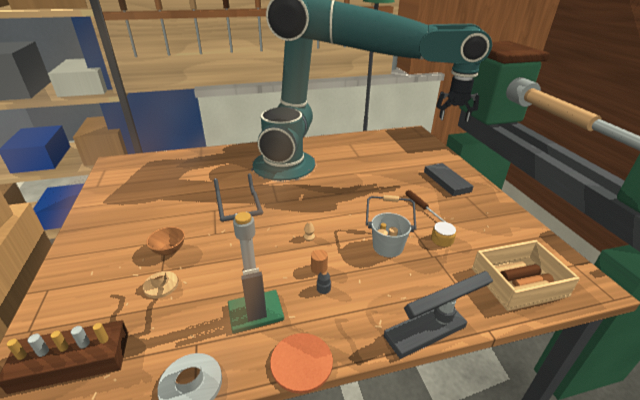

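View pics/top0.png

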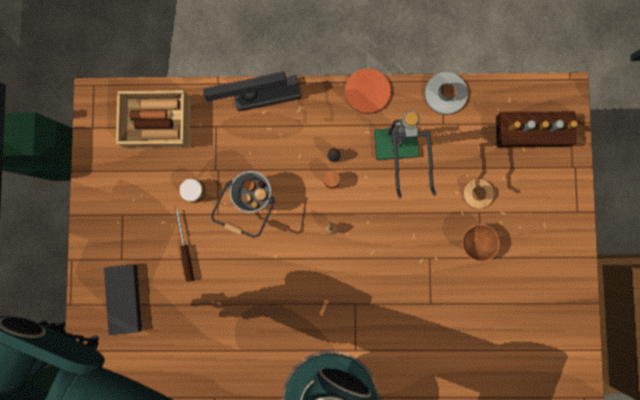

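The scene view shows the pail at about (390,235) with its bail lying towards the robot, and the balance at about (248,260) with the hook pointing at the robot. The top view has the pail at (250,190), the crown grip at (233,229), the hook tips at about (398,193) and (434,192), and the foot at (397,145). I'll zoom in on the balance in both.

```bash
python3 - <<'E'
from h import *
a=cv2.imread("pics/top0.png")[100:210,375:450]; b=cv2.imread("pics/scene0.png")[165:335,205:295]
f=lambda i,s:cv2.resize(i,None,fx=s,fy=s,interpolation=cv2.INTER_CUBIC)
A=f(a,5);B=f(b,3.4)
im=np.zeros((600,800,3),np.uint8); im[:550,:375]=A; im[:min(600,B.shape[0]),400:400+B.shape[1]]=B[:600]
cv2.imwrite("pics/z1.png",im)
E
```

```text
(no output)
```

View pics/z1.png

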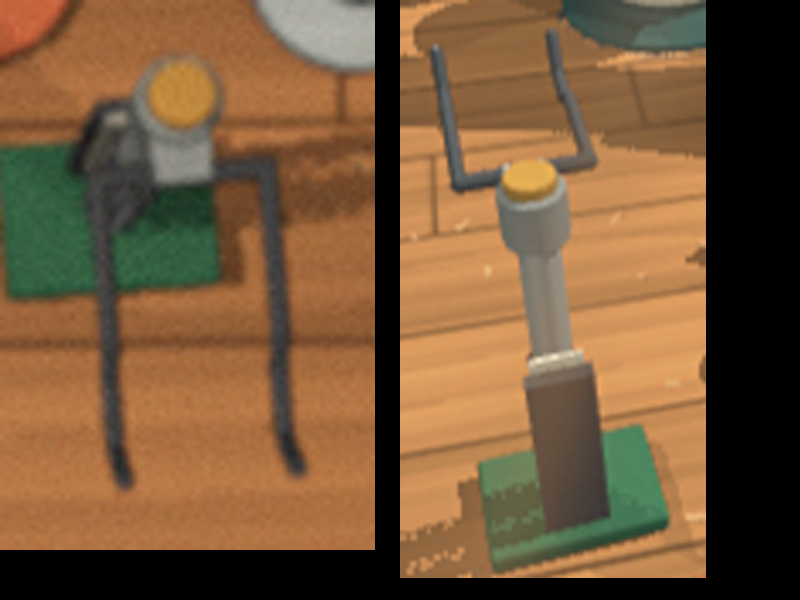

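Zoomed, both prongs are clear. The tips in the top view are at (row,col) (196.6,400) and (194,434.4); in the scene view (175.3,249.4) and (179.7,215.3). The cross-bar corner is visible in both.

```bash
python3 - <<'E'
from h import *
S=cam("scene")[1:];T=cam("top")[1:]
P={"tip+":((175.3,249.4),(196.6,400)),"tip-":((179.7,215.3),(194,434.4)),"cor-":((219.4,222.6),(133.6,428.6)),"cor+":((212.6,261.5),(136,394.4)),"cap":((165+182/3.4,205+130/3.4),(100+95/5,375+183/5))}
X={}
for k,(s,t) in P.items():
    x,e=tri([(*S,s),(*T,t)]); X[k]=x; print(k,x.round(4),np.round(e,4))
m=(X["tip+"]+X["tip-"])/2; c=(X["cor+"]+X["cor-"])/2
for v in (X["tip+"]-X["tip-"],X["cor+"]-X["cor-"]): print(np.linalg.norm(v[:2]),np.degrees(np.arctan2(-v[0],v[1])))
for v in (X["cor-"]-X["tip-"],c-m): print(np.linalg.norm(v[:2]),np.degrees(np.arctan2(v[1],v[0])))
print("mid",m)
for n,p in (("crown",(229.5,233)),): print(onz(*T,p,.082))
for n,p in (("footNW",(298/5+100,8/5+375)),("footSE",(100+278/5,375+218/5)),("NW",(100+148/5,375))): print(n,onz(*T,p,.018))
E
```

```text
tip+ [ 0.5793 -0.1753  0.2963] [0.0024 0.0024]
tip- [ 0.5847 -0.2591  0.2983] [0.0018 0.0018]
cor- [ 0.7365 -0.2497  0.285 ] [0.0029 0.0029]
cor+ [ 0.7316 -0.1647  0.2849] [0.0032 0.0032]
cap [ 0.7693 -0.2057  0.3036] [0.0026 0.0026]
0.0840005228735814 3.689572730681199
0.0851428754746913 3.317755161134013
0.15206945250971024 3.539661627328891
0.15234529242657746 3.7544107053333087
mid [ 0.58199753 -0.21718754  0.29727075]
[0.50512874 0.27483906 0.082     ]
footNW [ 0.71469057 -0.14566405  0.018     ]
footSE [ 0.72579056 -0.27239989  0.018     ]
NW [ 0.80670642 -0.14205435  0.018     ]
```

The balance is at yaw +3.6°, with the seat at about (0.618,-0.215); the tip spacing comes out at 84.0 mm, as it should. The pail is at about (0.619,0.216) with yaw about -26°. I'll move towards the crown.

```bash
cat >> h.py <<'E'
def rel(xyz,yaw,s=None):
    "shift/turn fractions from measured pose to target xyz, tool straight down at yaw"
    s=s or manip.observe(); R0=Ro.from_euler('xyz',s["tcp_rot"],degrees=True); R1=Ro.from_euler('xyz',[180,0,yaw],degrees=True)
    d=R0.inv().apply(np.array(xyz)-s["position"])/.1; r=(R0.inv()*R1).as_rotvec()/1.5
    print("pos",s["position"].round(4),"rot",s["tcp_rot"].round(2),"F",s["ft_force"].round(2),"row",d.round(3),r.round(3))
E
```

Emit:
play_rows(commands=[[[-0.5,-0.3,0,0,0,0.12],[-1,-0.6,0,0,0,0.25],[-1,-0.6,0,0,0,0.37],[-1,-0.6,0,0,0,0.5],[-1,-0.6,0,0,0,0.62],[-1,-0.6,0,0,0,0.75],[-1,-0.6,0,0,0,0.87],[-1,-0.6,0,0,0,1]]], fingers=0.2)

```text
t: 2.5
position: [0.3166, 0.5367, 0.2424]
tcp_rot: [-180.0, -0.0, 72.8]
ft_force: [1.0, -0.5, 0.1]
opening: 0.601
finger_force: 0.0
```

```bash
python3 -c "
from h import *
rel([.505,.265,.24],64.3)"
```

```text
pos [0.3166 0.5367 0.2424] rot [-1.800e+02 -1.000e-02  7.283e+01] F [ 1.03 -0.47  0.05] row [-2.039  2.602  0.023] [-0.    -0.     0.099]
```

Emit:
play_rows(commands=[[[-0.35,0.43,0,0,0,0],[-0.68,0.87,0,0,0,0]]])

```text
t: 2.75
position: [0.3805, 0.4455, 0.2423]
tcp_rot: [180.0, 0.0, 73.3]
ft_force: [0.1, 0.1, -1.0]
opening: 0.598
finger_force: 0.0
```

Emit:
play_rows(commands=[[[-0.35,0.43,0,0,0,0],[-0.68,0.87,0,0,0,0]]])

```text
t: 3.0
position: [0.4445, 0.3546, 0.2426]
tcp_rot: [180.0, -0.0, 73.2]
ft_force: [1.2, 0.9, 1.1]
opening: 0.596
finger_force: 0.0
```

Emit:
play_rows(commands=[[[-0.35,0.43,0,0,0,0.05],[-0.68,0.87,0,0,0,0.1],[-0.68,0.87,0,0,0,0.1],[-0.68,0.87,0,0,0,0.1]]])

```text
t: 3.5
position: [0.5073, 0.266, 0.2423]
tcp_rot: [-180.0, -0.0, 64.6]
ft_force: [0.3, -0.3, -0.2]
opening: 0.599
finger_force: 0.0
```

```bash
python3 - <<'E'
from h import *
C=cam("wrist"); cv2.imwrite("pics/w1.png",C[0]); print("cam",(-C[2].T@C[3]).round(3))
for k,z in (("bail_crown",.082),("pail_pivot",.082),("bail",.082),("pail",0)):
    for r in manip.landmark_of(k,"wrist")[:2] if k!="bail" else manip.find_in("bail","wrist")[:1]:
        print(k,np.round(r["point"],1),round(r["p"],2),onz(*C[1:],r["point"],z).round(4))
rel([.505,.27,.12],64.3)
E
```

```text
cam [0.543 0.339 0.373]
bail_crown [186.1 313.7] 0.64 [0.5028 0.2618 0.082 ]
bail_crown [273.6 540.2] 0.42 [0.6892 0.0593 0.082 ]
pail_pivot [169.6 429.9] 0.72 [0.6153 0.2275 0.082 ]
bail [172.2 322.1] 0.71 [0.5167 0.2714 0.082 ]
pail [157.1 407.8] 0.71 [0.6156 0.2235 0.    ]
pos [0.5069 0.2667 0.2424] rot [ 1.800e+02 -1.000e-02  6.468e+01] F [ 0.47  1.08 -0.48] row [ 0.021 -0.032  1.224] [ 0.    -0.     0.004]
```

View pics/w1.png

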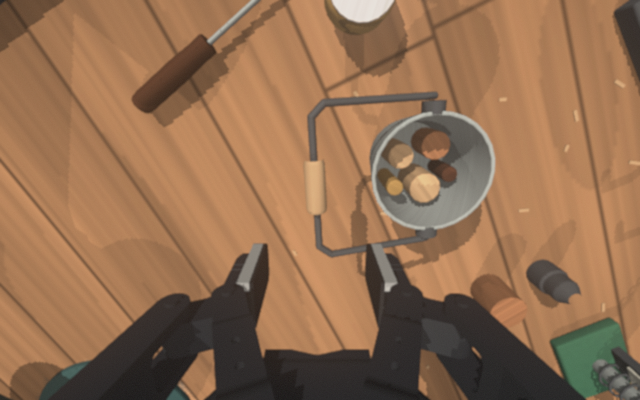

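The wrist view shows the grip centred at about (row 187, col 316), with bare wire at (135,312) and (228,318). The hinge ears are at (104,434) and (234,430).

```bash
python3 - <<'E'
from h import *
C=cam("wrist")[1:]
f=lambda r,c,z=.082: onz(*C,(r,c),z)
g=f(187,316); a=f(125,312); b=f(237,318.5); p=f(104,434);q=f(234,430)
m=(p+q)/2
print(g,m,np.linalg.norm(g-m),"wire yaw",np.degrees(np.arctan2(*(a-b)[:2][::-1]))-90,"hinge",np.linalg.norm(p-q),np.degrees(np.arctan2(*(p-q)[:2][::-1]))-90, "radial",np.degrees(np.arctan2(*(m-g)[:2][::-1])))
rim=[f(r,c,.092) for r,c in((112,431),(228,436),(165,372),(165,495))]; print((rim[0]+rim[1])/2,(rim[2]+rim[3])/2)
E
```

```text
[0.50419383 0.26062265 0.082     ] [0.61553014 0.22354916 0.082     ] 0.1173465715665168 wire yaw -22.18324816954508 hinge 0.13438827073352733 -20.013086469281006 radial -18.417062819529583
[0.6145776  0.22673335 0.092     ] [0.61714293 0.23500679 0.092     ]
```

Emit:
play_rows(commands=[[[-0.03,0.05,0.45,0,0,-0.06],[-0.06,0.05,0.8,0,0,-0.06],[-0.06,0.05,0.8,0,0,-0.06],[-0.06,0.05,0.8,0,0,-0.06]]])

```text
t: 4.3
position: [0.5098, 0.2588, 0.1641]
tcp_rot: [179.9, -0.1, 69.8]
ft_force: [-0.9, 0.7, 0.6]
opening: 0.598
finger_force: 0.0
```

```bash
python3 - <<'E'
from h import *
C=cam("wrist"); cv2.imwrite("pics/w2.png",C[0]); print("cam",(-C[2].T@C[3]).round(3))
for k,z in (("bail_crown",.082),("pail_pivot",.082)):
    for r in manip.landmark_of(k,"wrist")[:1]:
        print(k,np.round(r["point"],1),round(r["p"],2),onz(*C[1:],r["point"],z).round(4))
rel([.504,.261,.082],70)
E
```

```text
cam [0.538 0.335 0.295]
bail_crown [211.7 308.7] 0.63 [0.5039 0.258  0.082 ]
pail_pivot [201.4 456.7] 0.71 [0.6122 0.227  0.082 ]
pos [0.5099 0.2587 0.1641] rot [ 1.799e+02 -9.000e-02  6.976e+01] F [0.57 0.41 0.7 ] row [-0.001 -0.065  0.821] [ 0.001 -0.001 -0.003]
```

View pics/w2.png

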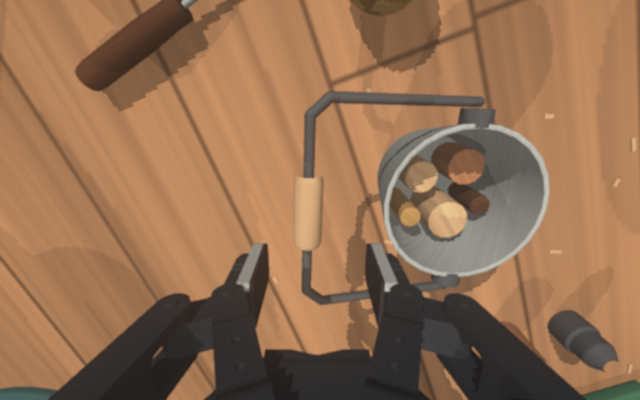

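The grip is at (row 213, col 308), the wire runs (125,310) to (280,306), and the hinge ears are at about (113,478) and (281,446).

```bash
python3 - <<'E'
from h import *
C=cam("wrist")[1:]
f=lambda r,c,z=.082: onz(*C,(r,c),z)
g=f(213.5,308.5); a=f(125,310); b=f(280,306.3)
print(g,"wire yaw",np.degrees(np.arctan2(*(a-b)[:2][::-1]))-90, np.linalg.norm(f(178,309)-f(249,308)))
r0=f(101,480);r1=f(283,450)
print("arms: outer",f(99,333),f(299,322), "legs yaw",np.degrees(np.arctan2(*(f(101,480)-f(97,335))[:2][::-1])),np.degrees(np.arctan2(*(f(282,450)-f(299,325))[:2][::-1])))
E
```

```text
[0.50337053 0.25664133 0.082     ] wire yaw -22.024038557152423 0.05880389329217564
arms: outer [0.54863563 0.32921517 0.082     ] [0.48645767 0.17941355 0.082     ] legs yaw -21.72188366926284 -11.087340123889458
```

The grip's apparent length (58.8 mm where it should be 50) says the crown is higher than 82 mm, so I'll triangulate it.

```bash
python3 - <<'E'
from h import *
W=cam("wrist")[1:];S=cam("scene")[1:];T=cam("top")[1:]
x,e=tri([(*W,(213.5,308.5)),(*S,(197.3,391)),(*T,(229.5,233))]); print(x,e)
x2,e=tri([(*W,(213.5,308.5)),(*T,(229.5,233))]); print(x2,e)
f=lambda r,c,z: onz(*W,(r,c),z)
z=x[2]; a=f(125,310,z); b=f(280,306.3,z); print("yaw",np.degrees(np.arctan2(*(a-b)[:2][::-1]))-90,np.linalg.norm(f(178,309,z)-f(249,308,z)),f(213.5,308.5,z))
rim=[f(r,c,.092) for r,c in((125,490),(275,440),(205,387),(185,548))];print(rim, np.mean(rim,0))
rel([*f(213.5,308.5,z)[:2],z-.008],68)
E
```

```text
[0.50727147 0.2695656  0.11151269] [np.float64(0.002206801779369017), np.float64(0.0032331525544231107), np.float64(0.0027935904161009643)]
[0.50638466 0.26806888 0.11172335] [np.float64(0.0018722509461792855), np.float64(0.0018722509461791864)]
yaw -22.029407014506447 0.050579748311886503 [0.50814687 0.26745769 0.11151269]
[array([0.64060178, 0.27771265, 0.092     ]), array([0.58363442, 0.17575434, 0.092     ]), array([0.56066202, 0.24680131, 0.092     ]), array([0.67203972, 0.22180009, 0.092     ])] [0.61423449 0.2305171  0.092     ]
pos [0.5095 0.2584 0.1629] rot [ 1.7997e+02 -3.0000e-02  6.9750e+01] F [ 0.4  -0.42 -0.38] row [ 0.08  -0.045  0.594] [ 0.   -0.    0.02]
```

The crown is at (0.508,0.268,0.1115), so the bail is already about 14.5° up. With that height the grip length comes out at 50.6 mm, as it should. Descending and gripping.

Emit:
play_rows(commands=[[[0.08,-0.045,0.3,0,0,0.02],[0.08,-0.045,0.59,0,0,0.02],[0.08,-0.045,0.59,0,0,0.02],[0.08,-0.045,0.59,0,0,0.02]]])

```text
t: 5.15
position: [0.5084, 0.2675, 0.1047]
tcp_rot: [180.0, -0.1, 68.0]
ft_force: [0.1, 0.4, 0.9]
opening: 0.597
finger_force: 0.0
```

Emit:
play_rows(commands=[[[0,0,0,0,0,0],[0,0,0,0,0,0],[0,0,0,0,0,0],[0,0,0,0,0,0],[0,0,0,0,0,0],[0,0,0,0,0,0]]], fingers=-1, grip_force=30)

```text
t: 5.9
position: [0.5079, 0.2674, 0.1033]
tcp_rot: [-180.0, 0.0, 68.0]
ft_force: [-4.4, 2.3, 1.2]
opening: 0.223
finger_force: 32.1
```

```bash
python3 - <<'E'
from h import *
C=cam("wrist"); S=cam("scene"); 
im=np.zeros((600,800,3),np.uint8); im[:400,:640]=C[0]; s=cv2.resize(S[0][160:270,320:480],None,fx=3,fy=3)[:,-480:]
im[270:600,320:800]=s
cv2.imwrite("pics/g1.png",im)
s=manip.observe(); print(s["ft_force"],s["opening"]*85,s["finger_force"],s["position"],s["tcp_rot"],s["joint_pos"])
E
```

```text
[-4.09318108  1.73328977  1.02758888] 18.965246688494634 32.05686081200838 [0.50788553 0.267374   0.10328995] [-1.79994781e+02  1.59465858e-04  6.80263494e+01] [ 2.52161865e+01 -1.75312792e+00  1.04386381e+02  3.81240581e-03
  7.73704102e+01  4.71890035e+01]
```

View pics/g1.png

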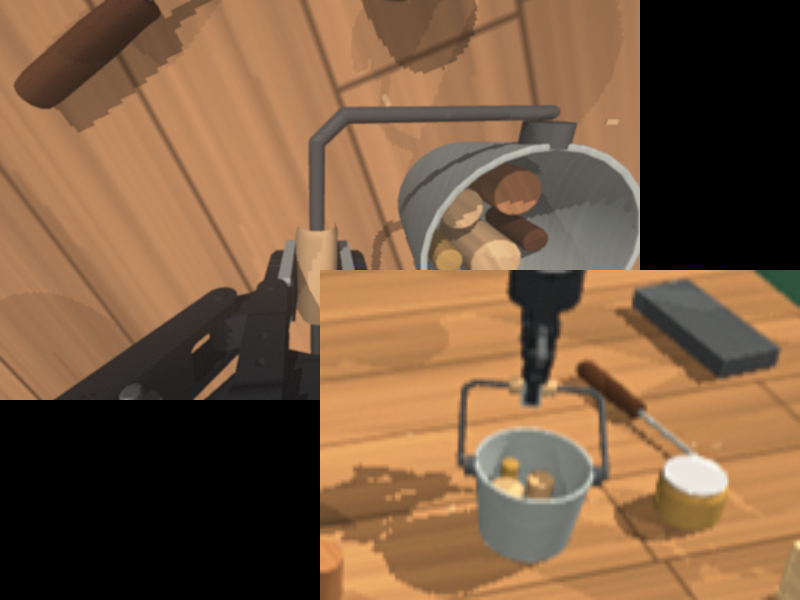

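The grip is held: opening 19 mm, finger force 32 N. The picture shows the fingers on the wooden grip in the middle of the crown. First half of the swing, about the hinge, 14.5° to 54°:

Emit:
play_rows(commands=[[[0,0.021,-0.07,0,0,0],[0,0.049,-0.147,0,0,0],[0,0.082,-0.222,0,0,0],[0,0.121,-0.295,0,0,0],[0,0.165,-0.365,0,0,0],[0,0.213,-0.431,0,0,0],[0,0.266,-0.495,0,0,0],[0,0.323,-0.554,0,0,0],[0,0.385,-0.609,0,0,0],[0,0.449,-0.66,0,0,0]]])

```text
t: 7.25
position: [0.55, 0.2504, 0.1698]
tcp_rot: [180.0, -0.0, 68.0]
ft_force: [-3.8, 1.2, 1.9]
opening: 0.222
finger_force: 32.2
```

Emit:
play_rows(commands=[[[0,0,0,0,0,0],[0,0,0,0,0,0]]])

```text
t: 7.5
position: [0.5496, 0.2507, 0.1696]
tcp_rot: [-180.0, -0.0, 68.0]
ft_force: [-5.0, 1.8, 6.4]
opening: 0.215
finger_force: 32.5
```

```bash
python3 - <<'E'
from h import *
C=cam("wrist"); S=cam("scene"); T=cam("top")
im=np.zeros((600,800,3),np.uint8); im[:400,:640]=C[0]; s=cv2.resize(S[0][160:270,320:480],None,fx=3,fy=3)[:,-480:]
im[270:600,320:800]=s; im[400:600,0:320]=cv2.resize(T[0][150:250,180:340],None,fx=2,fy=2)
cv2.imwrite("pics/g2.png",im)
for n,c in(("wrist",C),("top",T)):
    for r in manip.landmark_of("pail_pivot",n)[:1]: print(n,r["p"],onz(*c[1:],r["point"],.082))
s=manip.observe(); print(s["ft_force"],s["position"],s["moment"])
E
```

```text
wrist 0.62 [0.62397207 0.2185372  0.082     ]
top 0.91 [0.62937445 0.22398275 0.082     ]
[-5.58797542  1.85734303  5.51297794] [0.5494354  0.25072466 0.16947992] [ 0.33640718  0.75301056 -0.04105293]
```

View pics/g2.png

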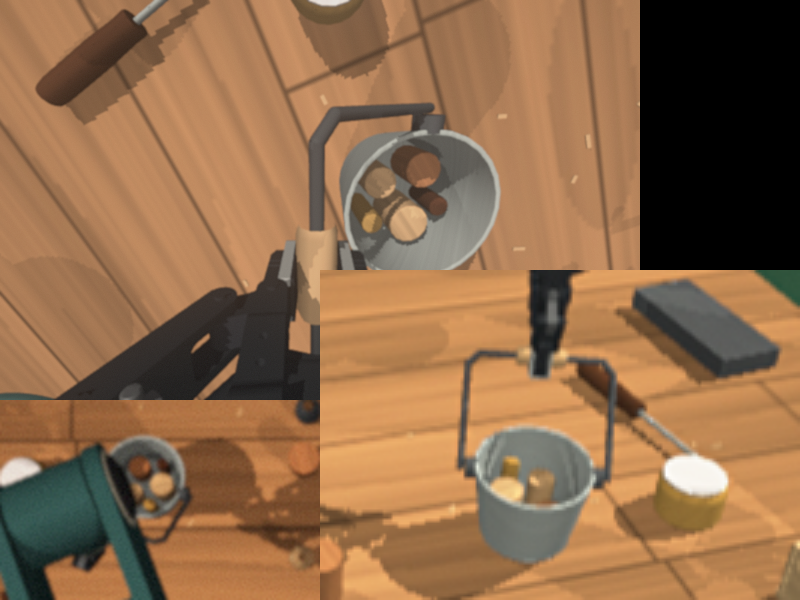

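The bail swings, but I'm pressing along it (about +6 N z, -5 N x): the crown is slightly too low and close to the hinge. The pail stands upright. I'll ease off radially.

Emit:
play_rows(commands=[[[0,-0.01,-0.02,0,0,0],[0,-0.02,-0.03,0,0,0],[0,-0.02,-0.03,0,0,0]]])

```text
t: 8.12
position: [0.5478, 0.2512, 0.172]
tcp_rot: [180.0, 0.0, 68.0]
ft_force: [0.0, 0.5, -1.2]
opening: 0.223
finger_force: 31.8
```

```bash
cat >> h.py <<'E'
def ft():
    s=manip.observe(); y=np.radians(s["tcp_rot"][2]-90); u=np.array([np.cos(y),np.sin(y)])
    print("t",round(s["t"],2),s["position"].round(4),s["tcp_rot"].round(2),"F along",round(s["ft_force"][:2]@u,2),"Fz",round(s["ft_force"][2],2),"open mm",round(s["opening"]*85,1))
E
python3 -c "
from h import *
ft()"
```

```text
t 8.12 [0.5478 0.2512 0.172 ] [1.7998e+02 1.0000e-02 6.8020e+01] F along -0.15 Fz -1.22 open mm 18.9
```

Emit:
play_rows(commands=[[[0,0.05,-0.033,0,0,0],[0,0.104,-0.062,0,0,0],[0,0.16,-0.09,0,0,0],[0,0.216,-0.114,0,0,0],[0,0.274,-0.136,0,0,0],[0,0.333,-0.154,0,0,0],[0,0.333,-0.154,0,0,0],[0,0.333,-0.154,0,0,0]]])

```text
t: 9.12
position: [0.5792, 0.2387, 0.1889]
tcp_rot: [179.9, -0.0, 68.0]
ft_force: [-3.3, -1.2, 8.5]
opening: 0.222
finger_force: 32.8
```

```bash
python3 -c "
from h import *
ft()"
```

```text
t 9.12 [0.5792 0.2387 0.1889] [ 1.7993e+02 -5.0000e-02  6.8010e+01] F along -2.65 Fz 8.54 open mm 18.8
```

Emit:
play_rows(commands=[[[0,0,-0.01,0,0,0],[0,0,-0.02,0,0,0],[0,0,-0.02,0,0,0]]])

```text
t: 9.5
position: [0.5786, 0.2387, 0.1892]
tcp_rot: [-180.0, 0.0, 68.0]
ft_force: [1.6, -0.6, -2.9]
opening: 0.221
finger_force: 31.6
```

```bash
python3 -c "
from h import *
ft()"
```

```text
t 9.5 [0.5786 0.2387 0.1892] [-1.7998e+02  3.0000e-02  6.8020e+01] F along 1.68 Fz -2.88 open mm 18.8
```

Emit:
play_rows(commands=[[[0,0.06,-0.008,0,0,0],[0,0.12,-0.015,0,0,0],[0,0.18,-0.018,0,0,0],[0,0.25,-0.02,0,0,0],[0,0.25,-0.02,0,0,0],[0,0.25,-0.02,0,0,0]]])

```text
t: 10.25
position: [0.6029, 0.2292, 0.194]
tcp_rot: [179.8, -0.1, 68.0]
ft_force: [-2.4, -3.2, 14.9]
opening: 0.22
finger_force: 33.4
```

```bash
python3 - <<'E'
from h import *
ft()
C=cam("wrist"); S=cam("scene")
im=np.zeros((600,800,3),np.uint8); im[:400,:640]=C[0]; s=cv2.resize(S[0][160:270,320:480],None,fx=3,fy=3)[:,-480:]
im[270:600,320:800]=s
cv2.imwrite("pics/g3.png",im)
E
```

```text
t 10.25 [0.6029 0.2292 0.194 ] [ 1.7984e+02 -9.0000e-02  6.8000e+01] F along -1.01 Fz 14.86 open mm 18.7
```

View pics/g3.png

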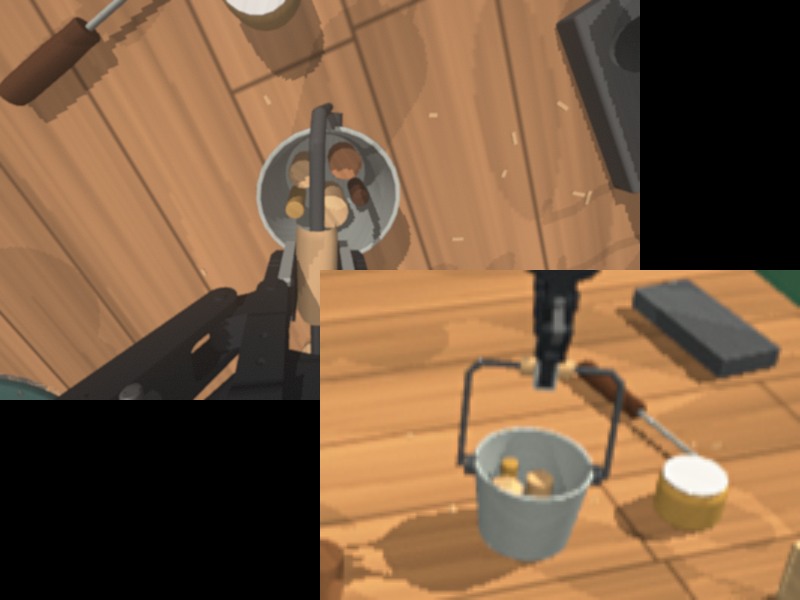

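The bail is nearly upright. The wire is at col 319 and the rim centre at col 329, so about 7 mm is left. I'm still pressing down 15 N. I'll raise 3 mm and shift 7 mm.

Emit:
play_rows(commands=[[[0,0,-0.015,0,0,0],[0,0.02,-0.025,0,0,0],[0,0.05,-0.025,0,0,0],[0,0.07,-0.025,0,0,0],[0,0.07,-0.025,0,0,0],[0,0.07,-0.025,0,0,0]]])

```text
t: 11.1
position: [0.6087, 0.2267, 0.1945]
tcp_rot: [180.0, -0.0, 68.0]
ft_force: [-0.6, -2.3, 5.9]
opening: 0.221
finger_force: 32.4
```

```bash
python3 - <<'E'
from h import *
ft()
C=cam("wrist"); cv2.imwrite("pics/w4.png",C[0])
g=cv2.cvtColor(C[0],cv2.COLOR_BGR2HSV)
K=C[1]; print(K.round(1).tolist())
for r in manip.landmark_of("pail_pivot","wrist")[:1]: print(r, onz(*C[1:],r["point"],.082))
for r in manip.landmark_of("bail_crown","wrist")[:1]: print(r, onz(*C[1:],r["point"],.2))
E
```

```text
t 11.1 [0.6087 0.2267 0.1945] [ 1.7996e+02 -1.0000e-02  6.8010e+01] F along 0.25 Fz 5.91 open mm 18.8
[[298.2, 0.0, 316.6], [0.0, 298.2, 195.7], [0.0, 0.0, 1.0]]
{'point': [195.2, 320.1], 'p': 0.96} [0.61237212 0.2256136  0.082     ]
{'point': [270.9, 320.5], 'p': 0.68} [0.61146368 0.22658069 0.2       ]
```

Pivot and crown agree to about 2 mm, so the bail is upright. Lifting and weighing.

Emit:
play_rows(commands=[[[0,0,-0.03,0,0,0],[0,0,-0.06,0,0,0],[0,0,-0.1,0,0,0],[0,0,-0.2,0,0,0],[0,0,-0.35,0,0,0],[0,0,-0.5,0,0,0],[0,0,-0.65,0,0,0],[0,0,-0.8,0,0,0],[0,0,-0.9,0,0,0],[0,0,-0.95,0,0,0]]])

```text
t: 12.5
position: [0.6083, 0.2269, 0.2899]
tcp_rot: [180.0, -0.0, 68.0]
ft_force: [-0.5, -0.2, -7.3]
opening: 0.223
finger_force: 31.3
```

Emit:
play_rows(commands=[[[0,0,-0.1,0,0,0],[0,0,-0.25,0,0,0],[0,0,-0.4,0,0,0],[0,0,-0.5,0,0,0],[0,0,-0.55,0,0,0],[0,0,-0.55,0,0,0]]])

```text
t: 13.25
position: [0.6083, 0.2269, 0.3443]
tcp_rot: [180.0, -0.0, 68.0]
ft_force: [-0.8, 0.5, -6.9]
opening: 0.224
finger_force: 31.3
```

```bash
python3 - <<'E'
from h import *
ft()
C=cam("wrist");S=cam("scene")
im=np.zeros((600,800,3),np.uint8); im[:400,:640]=C[0]; s=cv2.resize(S[0][130:240,320:480],None,fx=3,fy=3)[:,-480:]
im[270:600,320:800]=s
cv2.imwrite("pics/g4.png",im)
ft()
# hook front approach: crown 36+45 mm in front of seat => seat frame
u=np.array([np.cos(np.radians(3.6)),np.sin(np.radians(3.6))]); seat=np.array([.582,-.2172])+.036*u; print("seat",seat)
rel([*(seat-.10*u),.345],93.6)
E
```

```text
t 13.25 [0.6083 0.2269 0.3443] [ 1.7999e+02 -1.0000e-02  6.8030e+01] F along -0.93 Fz -6.92 open mm 19.0
t 13.35 [0.6082 0.2269 0.3436] [-1.7997e+02  3.0000e-02  6.8030e+01] F along 0.93 Fz -6.32 open mm 18.8
seat [ 0.61792896 -0.21493954]
pos [0.6082 0.2269 0.3436] rot [-1.7997e+02  3.0000e-02  6.8030e+01] F [ 0.8  -0.5  -6.32] row [-4.492  0.842 -0.012] [-0.     0.    -0.298]
```

View pics/g4.png

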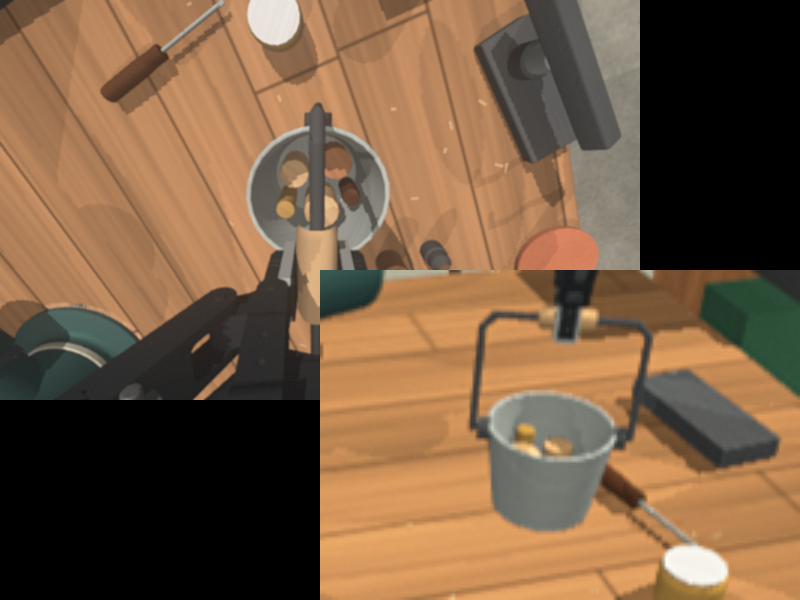

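The pail hangs centred and level, at about 6.8 N. Carrying it to the front of the hook.

Emit:
play_rows(commands=[[[-0.1,0.02,0,0,0,0],[-0.25,0.05,0,0,0,0],[-0.5,0.09,0,0,0,0],[-0.75,0.14,0,0,0,0],[-1,0.19,0,0,0,0]]])

```text
t: 13.98
position: [0.5878, 0.1248, 0.3444]
tcp_rot: [180.0, 0.0, 68.0]
ft_force: [0.4, 1.5, -6.7]
opening: 0.219
finger_force: 31.3
```

Emit:
play_rows(commands=[[[-0.25,0.05,0,0,0,0],[-0.5,0.09,0,0,0,0],[-0.75,0.14,0,0,0,0],[-1,0.19,0,0,0,0]]])

```text
t: 14.48
position: [0.5677, 0.025, 0.3444]
tcp_rot: [180.0, 0.0, 68.0]
ft_force: [0.7, 0.4, -6.4]
opening: 0.224
finger_force: 31.3
```

Emit:
play_rows(commands=[[[-0.25,0.05,0,0,0,-0.03],[-0.5,0.09,0,0,0,-0.07],[-0.75,0.14,0,0,0,-0.12],[-0.9,0.17,0,0,0,-0.17],[-1,0.19,0,0,0,-0.22],[-1,0.19,0,0,0,-0.27],[-1,0.19,0,0,0,-0.3]]])

```text
t: 15.35
position: [0.5479, -0.074, 0.3444]
tcp_rot: [180.0, 0.0, 93.9]
ft_force: [0.3, 1.6, -7.0]
opening: 0.222
finger_force: 31.3
```

```bash
python3 - <<'E'
from h import *
u=np.array([np.cos(np.radians(3.6)),np.sin(np.radians(3.6))]); seat=np.array([.61793,-.21494])
ft(); rel([*(seat-.10*u),.345],93.6)
E
```

```text
t 15.35 [ 0.5479 -0.074   0.3444] [1.7998e+02 1.0000e-02 9.3850e+01] F along 0.39 Fz -7.03 open mm 18.8
pos [ 0.5479 -0.074   0.3444] rot [1.7998e+02 1.0000e-02 9.3850e+01] F [ 0.28  1.64 -7.03] row [-1.449 -0.396 -0.005] [0.    0.    0.003]
```

Emit:
play_rows(commands=[[[-0.1,-0.1,0,0,0,0],[-0.25,-0.2,0,0,0,0],[-0.5,-0.35,0,0,0,0],[-0.75,-0.4,0,0,0,0]]])

```text
t: 15.85
position: [0.5124, -0.152, 0.3447]
tcp_rot: [180.0, 0.0, 93.7]
ft_force: [0.6, 0.0, -6.8]
opening: 0.219
finger_force: 31.3
```

Emit:
play_rows(commands=[[[-0.2,0,0,0,0,0],[-0.4,0,0,0,0,0],[-0.57,0,0,0,0,0],[-0.65,0,0,0,0,0],[-0.7,0,0,0,0,0],[-0.7,0,0,0,0,0],[-0.7,0,0,0,0,0]]])

```text
t: 16.73
position: [0.5186, -0.2196, 0.3443]
tcp_rot: [-180.0, -0.0, 93.8]
ft_force: [-0.2, 0.4, -7.0]
opening: 0.215
finger_force: 31.3
```

```bash
python3 - <<'E'
from h import *
ft()
C=cam("wrist");S=cam("scene");T=cam("top")
for n,c in (("wrist",C),("scene",S),("top",T)):
  for k,z in(("hanger_tips",.304),("hanger_seat",.28)):
    for r in manip.landmark_of(k,n)[:1]: print(n,k,r["point"],round(r["p"],2),onz(*c[1:],r["point"],z).round(4))
im=np.zeros((600,800,3),np.uint8); im[:400,:640]=C[0]; s=cv2.resize(S[0][140:250,180:300],None,fx=4,fy=4)
im[160:600,320:800]=s
im[400:600,0:320]=cv2.resize(T[0][120:220,350:510],None,fx=2,fy=2)
cv2.imwrite("pics/g5.png",im)
F=[]
for i in range(6): manip.camera("top"); F.append(manip.observe()["ft_force"])
print(np.mean(F,0),np.std(F,0)); ft()
E
```

```text
t 16.73 [ 0.5186 -0.2196  0.3443] [-1.800e+02 -1.000e-02  9.384e+01] F along -0.22 Fz -6.95 open mm 18.3
scene hanger_tips [265.8, 320.5] 0.25 [ 0.9448 -0.0805  0.304 ]
[ 0.42782878 -0.25919289 -6.06844399] [0.39169342 0.65514789 0.42138123]
t 17.48 [ 0.5186 -0.22    0.3442] [-180.      0.     93.81] F along -0.1 Fz -5.86 open mm 18.7
```

View pics/g5.png

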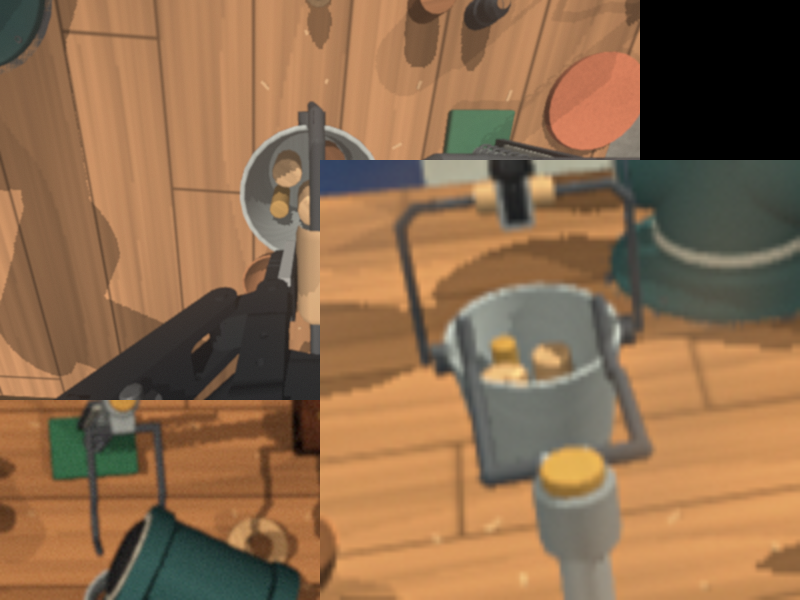

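The pail hangs in front of the hook: crown above the tips, prongs inside the U. That was my tenth picture. I'll check the alignment by projecting points into the scene camera: grip seen at (148.8,228.3), tips' mid at about (178,232).

```bash
python3 - <<'E'
from h import *
_,K,R,t=cam("scene"); _,Kt,Rt,tt=cam("top")
pr=lambda K,R,t,X:(lambda v:(v[1]/v[2],v[0]/v[2]))(K@(R@np.array(X)+t))
for X in([.5186,-.2198,.350],[.5186,-.2248,.350],[.582,-.2172,.304],[.579,-.2172,.304]): print(X,np.round(pr(K,R,t,X),1),np.round(pr(Kt,Rt,tt,X),1))
rel([.6164,-.2151,.3442],93.6)
E
```

```text
[0.5186, -0.2198, 0.35] [147.7 226.8] [220.5 421.7]
[0.5186, -0.2248, 0.35] [147.9 224.8] [220.5 423.9]
[0.582, -0.2172, 0.304] [175.1 231.4] [195.  416.8]
[0.579, -0.2172, 0.304] [174.5 231.3] [196.2 416.8]
pos [ 0.5186 -0.22    0.3442] rot [-179.99   -0.     93.81] F [ 0.86  0.2  -7.48] row [-0.016  0.98  -0.   ] [-0.    -0.     0.002]
```

Emit:
play_rows(commands=[[[0,0.06,0,0,0,0],[0,0.18,0,0,0,0],[0,0.32,0,0,0,0],[0,0.48,0,0,0,0],[0,0.64,0,0,0,0],[-0.01,0.79,0,0,0,0],[-0.01,0.9,0,0,0,0],[-0.01,0.96,0,0,0,0],[-0.01,0.98,0,0,0,0],[-0.01,0.98,0,0,0,0]]])

```text
t: 18.82
position: [0.6163, -0.2145, 0.3443]
tcp_rot: [180.0, 0.0, 93.8]
ft_force: [-0.3, 0.7, -6.8]
opening: 0.227
finger_force: 31.3
```

Emit:
play_rows(commands=[[[0,0,0.06,0,0,0],[0,0,0.14,0,0,0],[0,0,0.24,0,0,0],[0,0,0.34,0,0,0],[0,0,0.44,0,0,0],[0,0,0.52,0,0,0],[0,0,0.57,0,0,0],[0,0,0.59,0,0,0],[0,0,0.59,0,0,0]]])

```text
t: 19.95
position: [0.6165, -0.2145, 0.2853]
tcp_rot: [180.0, 0.0, 93.8]
ft_force: [-0.1, -0.5, -5.6]
opening: 0.217
finger_force: 31.3
```

```bash
cat >> h.py <<'E'
def fz(n=6):
    F=[]
    for i in range(n): manip.camera("top"); F.append(manip.observe()["ft_force"])
    print("Fmean",np.mean(F,0).round(2),"z",manip.observe()["position"][2].round(4))
E
python3 - <<'E'
from h import *
ft(); fz()
E
```

```text
t 19.95 [ 0.6165 -0.2145  0.2853] [1.7999e+02 1.0000e-02 9.3810e+01] F along -0.1 Fz -5.6 open mm 18.5
Fmean [ 0.01  0.1  -6.11] z 0.2854
```

Emit:
play_rows(commands=[[[0,0,0.02,0,0,0],[0,0,0.04,0,0,0],[0,0,0.06,0,0,0],[0,0,0.08,0,0,0],[0,0,0.1,0,0,0],[0,0,0.12,0,0,0],[0,0,0.14,0,0,0],[0,0,0.16,0,0,0],[0,0,0.16,0,0,0]]])

```text
t: 21.38
position: [0.6164, -0.2145, 0.2691]
tcp_rot: [-180.0, -0.0, 93.8]
ft_force: [0.0, 0.2, -4.6]
opening: 0.217
finger_force: 31.5
```

```bash
python3 - <<'E'
from h import *
ft(); fz()
E
```

```text
t 21.38 [ 0.6164 -0.2145  0.2691] [-179.99   -0.     93.8 ] F along 0.02 Fz -4.59 open mm 18.5
Fmean [-0.11  0.11 -4.73] z 0.2693
```

The spring is taking load as expected: about 1.5 N over the first 8 mm, so 4.7 N is still to go, about 29 mm.

Emit:
play_rows(commands=[[[0,0,0.02,0,0,0],[0,0,0.045,0,0,0],[0,0,0.07,0,0,0],[0,0,0.095,0,0,0],[0,0,0.12,0,0,0],[0,0,0.145,0,0,0],[0,0,0.17,0,0,0],[0,0,0.19,0,0,0],[0,0,0.2,0,0,0],[0,0,0.2,0,0,0]]])

```text
t: 22.92
position: [0.6165, -0.2145, 0.2492]
tcp_rot: [180.0, 0.0, 93.8]
ft_force: [-0.7, 0.9, -2.3]
opening: 0.217
finger_force: 31.8
```

```bash
python3 - <<'E'
from h import *
ft(); fz(8); print(manip.observe()["moment"])
E
```

```text
t 22.93 [ 0.6165 -0.2145  0.2492] [180.     0.    93.81] F along -0.62 Fz -2.26 open mm 18.4
Fmean [-0.05  0.04 -1.67] z 0.2492
[-0.01287061  0.03759295  0.02615453]
```

Emit:
play_rows(commands=[[[0,0,0.015,0,0,0],[0,0,0.03,0,0,0],[0,0,0.045,0,0,0],[0,0,0.06,0,0,0],[0,0,0.075,0,0,0],[0,0,0.085,0,0,0],[0,0,0.095,0,0,0],[0,0,0.1,0,0,0],[0,0,0.1,0,0,0]]])

```text
t: 24.45
position: [0.6164, -0.2145, 0.2392]
tcp_rot: [180.0, 0.0, 93.8]
ft_force: [-1.5, 1.0, 1.1]
opening: 0.22
finger_force: 31.9
```

```bash
python3 - <<'E'
from h import *
ft(); fz(16)
E
```

```text
t 24.45 [ 0.6164 -0.2145  0.2392] [180.     0.    93.81] F along -1.46 Fz 1.11 open mm 18.7
Fmean [-0.23  0.03 -0.1 ] z 0.2392
```

The force is down to -0.1 N, so the spring carries all of it. Releasing gently.

Emit:
play_rows(commands=[[[0,0,0,0,0,0],[0,0,0,0,0,0],[0,0,0,0,0,0],[0,0,0,0,0,0]]], fingers=-0.35, grip_force=20)

```text
t: 25.75
position: [0.6164, -0.2144, 0.2392]
tcp_rot: [180.0, -0.0, 93.8]
ft_force: [-0.0, 0.1, -1.0]
opening: 0.327
finger_force: 0.0
```

Emit:
play_rows(commands=[[[0,0,0,0,0,0],[0,0,0,0,0,0],[0,0,0,0,0,0],[0,0,0,0,0,0]]], fingers=0.1)

```text
t: 26.25
position: [0.6164, -0.2145, 0.2392]
tcp_rot: [180.0, 0.0, 93.8]
ft_force: [-0.1, 0.0, 0.1]
opening: 0.552
finger_force: 0.0
```

```bash
python3 - <<'E'
from h import *
ft(); fz(4)
C={n:cam(n) for n in("wrist","scene")}
for k in("bail_crown","pail_pivot"):
    for n in C:
        for r in manip.landmark_of(k,n)[:1]: print(k,n,np.round(r["point"],1),round(r["p"],2),onz(*C[n][1:],r["point"],.245 if k[0]=="b" else .127).round(4))
E
```

```text
t 26.25 [ 0.6164 -0.2145  0.2392] [180.     0.    93.81] F along -0.14 Fz 0.09 open mm 47.0
Fmean [-0.34 -0.01 -0.04] z 0.2392
bail_crown wrist [270.6 317.6] 0.76 [ 0.6174 -0.2134  0.245 ]
bail_crown scene [204.2 236.9] 0.92 [ 0.6272 -0.2133  0.245 ]
pail_pivot wrist [193.7 316.5] 0.78 [ 0.6168 -0.2129  0.127 ]
pail_pivot scene [241.  239.3] 0.8 [ 0.6286 -0.2205  0.127 ]
```

The crown hasn't moved, the pivot is straight below it, and there's no force on the tool. Withdrawing straight up.

Emit:
play_rows(commands=[[[0,0,-0.05,0,0,0],[0,0,-0.15,0,0,0],[0,0,-0.27,0,0,0],[0,0,-0.4,0,0,0],[0,0,-0.55,0,0,0],[0,0,-0.7,0,0,0],[0,0,-0.85,0,0,0],[0,0,-1,0,0,0]]])

```text
t: 27.75
position: [0.6164, -0.2145, 0.3403]
tcp_rot: [180.0, 0.0, 93.8]
ft_force: [-0.4, 1.0, 0.5]
opening: 0.553
finger_force: 0.0
```

Emit:
play_rows(commands=[[[0,0,-0.2,0,0,0],[0,0,-0.4,0,0,0],[0,0,-0.5,0,0,0],[0,0,-0.5,0,0,0],[0,0,-0.5,0,0,0],[0,0,-0.5,0,0,0]]])

```text
t: 28.5
position: [0.6164, -0.2145, 0.3884]
tcp_rot: [-179.9, -0.0, 93.8]
ft_force: [-0.4, -0.1, 0.3]
opening: 0.55
finger_force: 0.0
```

```bash
python3 - <<'E'
from h import *
ft()
for i in range(2):
  C={n:cam(n) for n in("wrist","scene")}
  for k in("bail_crown","pail_pivot"):
    ob=[]
    for n in C:
        for r in manip.landmark_of(k,n)[:1]: ob.append((*C[n][1:],r["point"])); print(k,n,np.round(r["point"],1),round(r["p"],2),onz(*C[n][1:],r["point"],.245 if k[0]=="b" else .127).round(4))
    if len(ob)==2: print(tri(ob))
E
```

```text
t 28.5 [ 0.6164 -0.2145  0.3884] [-1.7994e+02 -3.0000e-02  9.3810e+01] F along -0.44 Fz 0.25 open mm 46.8
bail_crown wrist [183. 320.] 0.59 [ 0.6199 -0.212   0.245 ]
bail_crown scene [203.8 238.4] 0.91 [ 0.6264 -0.2096  0.245 ]
(array([ 0.62028325, -0.21123392,  0.24154997]), [np.float64(0.001743501274252195), np.float64(0.0017435012742522018)])
pail_pivot wrist [161.4 317.6] 0.68 [ 0.6181 -0.2161  0.127 ]
pail_pivot scene [242.8 242.1] 0.67 [ 0.6377 -0.2139  0.127 ]
(array([ 0.61879926, -0.21658496,  0.11194978]), [np.float64(0.0026184839937644713), np.float64(0.0026184839937649276)])
bail_crown wrist [184.1 317.7] 0.69 [ 0.6179 -0.2136  0.245 ]
bail_crown scene [202.9 238. ] 0.59 [ 0.6221 -0.2102  0.245 ]
(array([ 0.61831462, -0.21209693,  0.24318913]), [np.float64(0.0019371355539600222), np.float64(0.0019371355539595809)])
pail_pivot wrist [159.3 318. ] 0.77 [ 0.6188 -0.2135  0.127 ]
pail_pivot scene [241.1 239.2] 0.75 [ 0.6289 -0.2208  0.127 ]
(array([ 0.61854057, -0.21826288,  0.11747204]), [np.float64(0.002841797451899408), np.float64(0.002841797451899564)])
```

The pail hangs steady at the expected height, and the robot is clear of it. Handing in.

```bash
python3 -c "
from h import *
print(manip.hand_in())"
```

```text
the job is handed in; nothing more can be done
None
```

The pail hangs level and still by its bail on the twin hook; the spring carried its full weight (about 6.2 N) before I let go, and the job was handed in at about 29 s with no verdict shown. The last checks used the trained networks and forces only, since I had no pictures left to view; during the swing I pressed down on the standing pail with up to about 15 N, and it may have slid a few millimetres.

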